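Feed one pendant blank and lay it on the bench block

ROBOT

A 7-joint arm with a two-finger parallel gripper is mounted at the origin on the work surface. World frame = base frame: x ahead of the robot, y to its left, z up, the work surface at z = 0. Lengths are in m, angles in rad, forces in N, time in s.
With the tool pointing down it reaches from about 0.425 to 0.925 m from the base axis. Payload 6.8 kg.
Tool frame: the origin (TCP) lies between the finger pads; the fingertips stand r.tips_ahead ahead of it and the grasp point (between the pads) lies 5 mm behind it (r.tips_ahead is the distance from the TCP to the fingertips, in m); z points along the fingers, y is the line along which they close (so a half turn about z gives the same grasp; the last joint's range is limited). The gripper opens to 85 mm and grips with 20 to 120 N. Pads are 22 mm wide; open, the fingers measure 114 mm over their backs; the gripper's body (76 mm by 85 mm) begins 54 mm behind the grasp point. The pads swing forward as they close: fully open they stand 13 mm farther back than shut.
Start: joints at [-1.445, 0.477, 0.022, 1.555, -0.011, 1.109, -0.083], TCP at [0.156, 0.657, 0.245] pointing down, gripper open.
Joint ranges: [-2.96, 2.96], [-0.34, 2.1], [-1.41, 1.46], [0.24, 2.44], [-1.37, 4.51], [0.17, 1.92], [-2.96, 2.96]. Speed limits (rad/s): [2.39, 2.39, 3.14, 3.14, 3.14, 3.14, 3.14].

INTERFACE

Orientations are given as a rotation vector (axis times angle).
In Python, from bench import r gives the robot as it stands.
- The arm moves only by the tool move_arm, never from a script. Its argument "rows" is one flat list of numbers, 4 for each row, row after row: the shift along the tool's x, y, z in cm, then the turn about the tool's z in degrees. In form: [tx, ty, tz, twist, tx, ty, tz, twist, ...]. A call has 1 to 10 rows; each row is the pose to reach, as a shift and turn from the pose commanded when the call began, along the tool's axes at that moment; what a row does not reach only later rows make up. A row lasts 1/8 s, in which the tool goes at most 62.5 mm and 10.7 degrees, less where a joint would pass 70% of its speed; a pose out of reach is approached as far as the arm can. A call with a gripper value outside its range is refused whole. "fingers" is the opening, from 0 (shut) to 1 (fully open), set as the call begins (left out, the last holds). The fingers move at their own pace and stop on an object; "newtons" is the grip in N (left out, the last holds). Time passes only in rows, so rows that repeat a pose let the fingers close. It gives the time, the measured TCP pose, the force, the opening and the grip force at its end, in the units of the state.
- r.get_obs(): the state, without advancing time (a new reading comes with each control period).
- r.grab_frame(name): name is "scene" or "side" or "wrist"; returns the picture (420x560x3 uint8, blue, green, red); there is no depth.
- r.camera_params(name): a dict with "fx", "fy", "cx", "cy" (pixels), "world_from_camera" (4x4, takes a point from camera to world coordinates). Camera axes: x right, y down, z forward; pixel columns grow to the right and rows downward; lengths in m; the calibration is good to about 2 mm. The wrist camera is an equidistant fisheye: a pixel r from the principal point sees the ray r / f radians off the axis. A picture is of the moment at which its call begins: read the wrist's pose just before it. camera_params takes no time and is no camera call; for the wrist camera it gives the pose at the moment of the call.
- r.hand_in(): hands the job in; it is judged then, once.
The state is a dict: "clock": time; "joints": joint angles; "qvel": joint speeds; "tau": joint torques, N m; "tcp_pos": TCP position; "orientation": TCP orientation; "contact_force": force on the tool from outside, world axes, zero at the start; "moment": the same for the moment, N m; "grip_width": finger opening in m; "gripper_force": force on a finger pad.
Only numpy, scipy, OpenCV 4.12 (cv2) and the standard library are available. Lean on these libraries where they do the work, as an engineer would, in place of code of your own. Each camera call takes 0.05 s, during which the arm holds its last target. There are 200 camera calls.

TASK

Feed a single brass blank from the magazine: swing the feeder's red-knobbed lever all the way to its stop, once, and release it so that it springs fully home. Then pick up the blank that came out and set it down, without dropping it, flat in the middle of the bright steel bench block, and let go. Leave the other blanks in the magazine and do not disturb the other things on the bench.

Things in the scene. Friction and masses are not known exactly. Their poses are not given: they have to be found in the camera images.
- feeder: Green blank feeder fixed to the bench, yawed by up to 20 degrees. Origin: on the bench (z=0) under the centre of the square aluminium magazine (43 mm outside, 35 mm inside, top 68 mm up, windowed). Its +y axis is the feed direction. Green foot 12 mm high: x -45 to 101, y -144 to 22 mm; bed 30 mm high: x -38 to 22, y -142 to 22 mm. Each full lever stroke pushes out one blank, the lowest.
- outlet (a point): Top of the bare steel delivery tongue, 30 mm above the bench, where a fed blank lies (at y 47 to 53 mm of the feeder; this point: x 0, y 50). The tongue is 20 mm wide along the feeder's x, 8 mm thick, y 22 to 74 mm, with a 4 mm high end lip from y 69 mm on. The blank overhangs it by 6 mm on both x sides; below those edges is only the bench.
- lever (a joint): Feeder lever angle, rad: 0 at rest (home), 1.25 at its stop; grows clockwise seen from above. It turns level about the vertical axis at point lever_pivot; at 0 it points along the feeder's +x, at the stop mostly along -y. A spring draws it home: about 1.2 N at the knob at rest, 5.7 N at the stop; let go at the stop it is home within 1 s.
- lever_knob (a point): Middle of the upright red knob at the lever's free end, 85 mm from the pivot axis: a cylinder of 16 mm diameter, 40 mm tall, from 53 to 93 mm above the bench; this point is 73 mm up. The lever is a 14 mm wide steel bar, its top 53 mm above the bench.
- lever_pivot (a point): Pivot of the lever, on its axis, 49 mm above the bench; at x 51, y -60 mm in the feeder's frame. A brass gear disc of 80 mm diameter lies about it beneath the lever; the lever's hub rises to 61 mm above the bench.
- blank_1: Brass pendant blank, a plate 32 x 32 x 7 mm, about 60 g, the lowest in the magazine: the one that the first stroke feeds out. Origin: centre of its underside; z is its thickness, x and y run along its edges; at the start its axes are those of the feeder.
- blank_2: The second blank, the same, lying on blank_1. It must stay in the magazine (it drops to the bottom when the lever has sprung home).
- blank_3: The third blank, the same, on top of blank_2. It must stay in the magazine.
- bench_block: Bright steel bench block, 70 x 70 mm, 20 mm high, 0.76 kg, lying loose on the bench. Origin: centre of its underside.
- solder_block: Black soldering block, 80 x 60 x 25 mm, loose; a bystander that may lie where the bench block could have been. Origin: centre of its underside.
- jar: Amber glass jar with brass lid, 50 mm diameter, 60 mm tall, loose bystander. Origin: centre of its underside.
- driver: Small screwdriver with dark wooden handle, 110 mm long, lying on the bench, loose bystander. It lies along its x axis.
Things that resemble listed ones, but are neither listed nor needed, are in the scene too. There is more than one size of the bench_block; the job needs the largest.

How it is judged:
On the way, in this order (a step that is already met when the one before it is completed fails the run):
1. the lever is swung to its stop (within 0.07 rad) (value of joint lever above 1.18 rad), for 0.05 s.
2. the lever is home again and the blank lies out on the tongue (value of joint lever below 0.08 rad and y of blank_1 in the frame of feeder above 0.04 m and z of blank_1 in the frame of feeder above 0.027 m and horizontal distance between blank_1 and feeder below 0.06 m), for 0.1 s.
At the end, for the whole second after the job is handed in: Blank_1 lies flat and still on the bench block, its centre within 12 mm of the block's centre; the lever is home (below 0.08 rad); blank_2 and blank_3 lie in the magazine, dropped to its floor (horizontal distance between blank_1 and bench_block below 0.012 m and z of blank_1 in the frame of bench_block between 0.018 and 0.022 m and angle between blank_1's own z axis and vertical below 0.08 rad and linear speed of blank_1 below 0.02 m/s and value of joint lever below 0.08 rad and x of blank_2 in the frame of feeder between -0.008 and 0.008 m and y of blank_2 in the frame of feeder between -0.008 and 0.008 m and x of blank_3 in the frame of feeder between -0.008 and 0.008 m and y of blank_3 in the frame of feeder between -0.008 and 0.008 m and height (world z) of blank_2 below 0.034 m and height (world z) of blank_3 below 0.041 m); the robot touches nothing.
It fails at once if a second blank leaves the magazine (horizontal distance between any of blank_2, blank_3 and feeder above 0.015 m).
It fails at once if the blank is dropped onto the bench block (falls free from more than about 10 mm) (horizontal distance between blank_1 and bench_block below 0.06 m and z of blank_1 in the frame of bench_block above 0.023 m and contact force between the fingers and blank_1 below 0.1 N and linear speed of blank_1 above 0.35 m/s).
It fails at once if the bench block is shoved more than 25 mm (distance of bench_block from where it was at the start of the episode above 0.025 m).
It fails at once if the soldering block, jar or screwdriver is moved more than 25 mm or the jar is tipped (distance of any of solder_block, jar, driver from where it was at the start of the episode above 0.025 m or angle between jar's own z axis and vertical above 0.4 rad).
It also fails if it takes over 53 s, if anything falls off the work surface, if the arm or the gripper's body presses on something with over 40 N, if the wrist force passes 120 N, or if a joint passes its speed limit or range.

## Working session

There is one attempt and no reset: what is moved stays moved. The work goes in short steps, Python scripts to look and compute and a tool call to move; the robot and the scene stay as the last step left them, time stands still between calls to the robot, and variables do not carry over. Pictures are saved under pics/ and viewed, at most 10 in all, crops included, and the job is handed in when it is done.

Besides the shell and the picture viewer there is one more tool, called after "Emit:" by a JSON object that holds its "fn" and its "kwargs", one argument or row to a line. move_arm: Moves the arm, as the interface text tells. Its arguments: {"type":"object","properties":{"rows":{"type":"array"},"fingers":{"type":"number"},"newtons":{"type":"number"}},"required":["rows"]}

```bash
mkdir -p pics; python3 - <<'E'
from bench import r
import cv2,numpy as np
for n in ("scene","side","wrist"):
    p=r.camera_params(n); f=r.grab_frame(n); cv2.imwrite(f"pics/{n}0.png",f)
    print(n,p["fx"],p["fy"],p["cx"],p["cy"]);print(np.round(p["world_from_camera"],4).tolist())
o=r.get_obs();print(o,r.tips_ahead)
E
```

```text
scene 521.4259578037128 521.4259578037128 272.8586192255625 205.24617550561754
[[0.664, 0.5129, -0.5442, 1.1682], [0.7477, -0.4645, 0.4745, -0.4656], [-0.0094, -0.722, -0.6919, 0.8255], [0.0, 0.0, 0.0, 1.0]]
side 450.899934691015 450.899934691015 288.6369955311258 212.84030955031338
[[0.8337, -0.3722, 0.4079, 0.2752], [-0.552, -0.5797, 0.5993, -0.4012], [0.0134, -0.7248, -0.6888, 0.5878], [0.0, 0.0, 0.0, 1.0]]
wrist 325.19226210127806 325.19226210127806 282.94702671789213 211.94939778933042
[[0.2317, 0.9255, 0.2997, 0.0791], [0.9728, -0.2201, -0.0726, 0.6751], [-0.0013, 0.3083, -0.9513, 0.3728], [0.0, 0.0, 0.0, 1.0]]
{'clock': 0.15, 'joints': array([-1.44511901,  0.47763133,  0.02237131,  1.55617205, -0.01147033,
        1.10929751, -0.08310816]), 'qvel': array([ 1.00623049e-04, -2.10101391e-03, -1.79138629e-03, -4.07906372e-03,
        3.91622081e-04,  1.82310564e-03, -8.63695679e-05]), 'tau': array([ 1.88788224e-03, -5.96930301e+01,  1.60993181e+00, -2.81493849e+01,
        1.26291881e-02,  6.60375750e-03, -2.26391296e-05]), 'tcp_pos': array([0.15629599, 0.65623199, 0.24455746]), 'orientation': array([-3.66375337e-01, -3.12012809e+00,  2.16699780e-03]), 'contact_force': array([ 0.82189937, -0.51390716, -0.09536012]), 'moment': array([ 0.01940346, -0.02751948,  0.02935129]), 'gripper_force': 0.0, 'grip_width': 0.08552364031845651} 0.014
```

View pics/scene0.png

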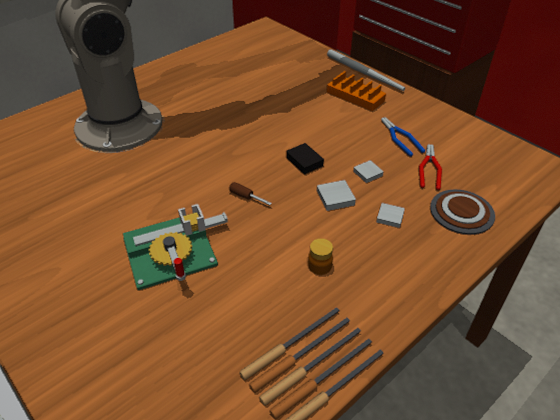

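View pics/side0.png

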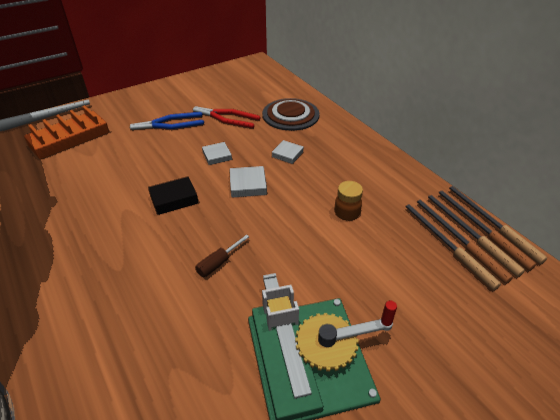

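The scene view shows the feeder (magazine ~(192,218), knob ~(179,266)), the largest steel block ~(336,194), driver ~(250,194), jar ~(320,255) and solder block ~(305,158). The side view shows the magazine ~(281,305), knob ~(389,313) and block ~(248,181). I'll enlarge these next.

```bash
python3 - <<'E'
import cv2,numpy as np
a=cv2.imread("pics/scene0.png");b=cv2.imread("pics/side0.png")
def c(im,x,y,w,h,s):
    o=cv2.resize(im[y:y+h,x:x+w],None,fx=s,fy=s,interpolation=cv2.INTER_CUBIC)
    for k in range(0,w,20): cv2.putText(o,str(x+k),(k*s,8),0,.3,(255,255,255),1); cv2.line(o,(k*s,10),(k*s,14),(255,255,255),1)
    for k in range(20,h,20): cv2.putText(o,str(y+k),(0,k*s+3),0,.3,(255,255,255),1)
    return o
top=np.hstack([c(a,115,195,120,90,3),c(a,300,165,80,90,3)[:,:200],]) if 0 else None
A=c(a,115,195,125,100,4); B=c(b,245,260,160,160,4)[:, :]
m=np.zeros((600,800,3),np.uint8); m[:400,:500]=A; m[:400,500:]=c(a,305,170,60,80,5)[:, :300]; 
m[400:,:400]=c(b,215,160,80,40,5); m[400:,400:]=c(b,330,175,80,40,5)
cv2.imwrite("pics/m1.png",m)
cv2.imwrite("pics/m2.png",c(b,245,265,160,150,4))
E
```

```text
(no output)
```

View pics/m1.png

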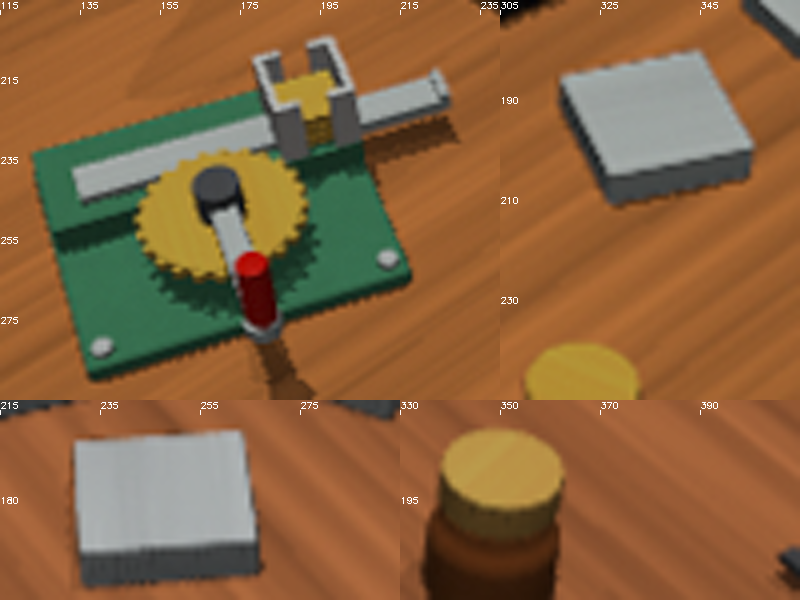

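View pics/m2.png

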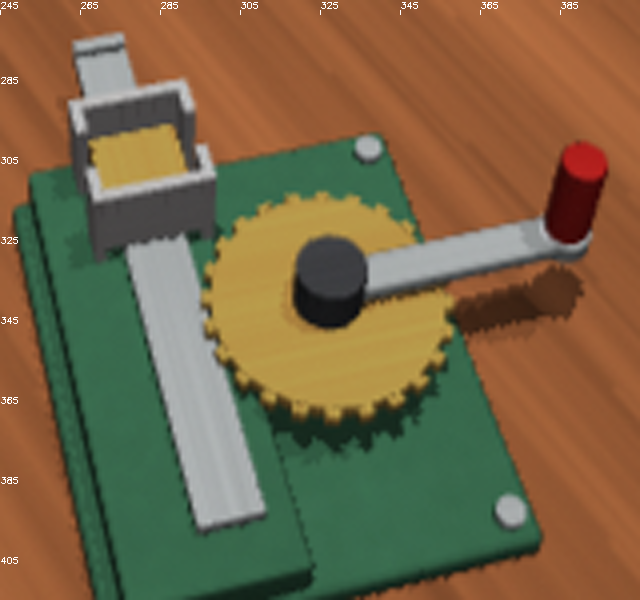

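```bash
cat > h.py <<'E'
import numpy as np
from bench import r
from scipy.optimize import least_squares
from scipy.spatial.transform import Rotation as R
P={n:r.camera_params(n) for n in("scene","side")}
def proj(n,X):
    p=P[n];T=p["world_from_camera"];c=(np.atleast_2d(X)-T[:3,3])@T[:3,:3]
    return np.c_[p["fx"]*c[:,0]/c[:,2]+p["cx"],p["fy"]*c[:,1]/c[:,2]+p["cy"]]
def back(n,u,v,z):
    p=P[n];T=p["world_from_camera"];d=T[:3,:3]@[(u-p["cx"])/p["fx"],(v-p["cy"])/p["fy"],1]
    return T[:3,3]+d*(z-T[2,3])/d[2]
def place(q,L):
    c,s=np.cos(q[2]),np.sin(q[2]);L=np.atleast_2d(L)
    return np.c_[q[0]+c*L[:,0]-s*L[:,1],q[1]+s*L[:,0]+c*L[:,1],L[:,2]]
def fit(obs,q0):
    # obs: list of (cam, local xyz mm, pixel)
    L=np.array([o[1] for o in obs])/1000.;px=np.array([o[2] for o in obs])
    def f(q):
        W=place(q,L);return np.concatenate([proj(o[0],W[i])[0]-px[i] for i,o in enumerate(obs)])
    s=least_squares(f,q0,loss="soft_l1");return s.x,f(s.x).reshape(-1,2)
E
python3 - <<'E'
from h import *
np.set_printoptions(precision=4,suppress=True)
a,b="scene","side"
obs=[(a,(136,-60,93),(178.2,260.7)),(a,(51,-60,61),(169.7,240.7)),(a,(101,22,12),(217.2,262.4)),(a,(101,-144,12),(137.5,287)),(a,(-38,-142,30),(123.2,233)),
(a,(-21.5,-21.5,68),(178.2,209.2)),(a,(-21.5,21.5,68),(198,205)),(a,(21.5,21.5,68),(203.7,217)),(a,(21.5,-21.5,68),(183.7,222.5)),(a,(10,74,34),(227.2,219.2)),(a,(-10,74,34),(224.5,212.5)),
(b,(136,-60,93),(391,305.2)),(b,(51,-60,61),(327.7,330.7)),(b,(-21.5,21.5,68),(262.5,290.5)),(b,(21.5,21.5,68),(292,285.5)),(b,(21.5,-21.5,68),(298.5,308)),(b,(-21.5,-21.5,68),(268,314)),(b,(101,22,12),(340.5,298.7)),(b,(101,-144,12),(380.2,399.2)),(b,(-10,74,34),(263.5,275.5)),(b,(10,74,34),(276.2,274))]
m=back(b,281,300,.068)
best=min((fit(obs,[m[0],m[1],y]) for y in(0,1.57,3.14,-1.57)),key=lambda t:abs(t[1]).sum())
for o,e in zip(obs,best[1]): print(o[0],o[1],e)
q=best[0];print("feeder",q,np.degrees(q[2]))
np.save("feeder.npy",q)
for nm,L in dict(knob=(136,-60,73),pivot=(51,-60,49),outlet=(0,50,30)).items(): print(nm,place(q,np.array(L)/1e3))
def stop(th): return (51+85*np.cos(th),-60-85*np.sin(th),73)
print("knob at stop",place(q,np.array(stop(1.25))/1e3))
for n,c in((a,[(317,185),(344.6,180.4),(355.4,200.4),(327.4,205.6)]),(b,[(229.8,168.4),(263,166.4),(266.4,188),(231,191)])):
    w=np.array([back(n,*x,.02) for x in c]);print("block",n,w.mean(0),w[:,:2].tolist(),np.linalg.norm(np.diff(w,axis=0),axis=1))
for nm,u,v,z in(("jar",321,246,.06),("drv",231,186,.01),("drv",271,205,.005),("sold",305,154,.025),("tip",0,0,0)): print(nm,back(a,u,v,z))
print(back(b,350,189,.06))
o=r.get_obs();print(R.from_rotvec(o["orientation"]).as_matrix())
E
```

```text
scene (136, -60, 93) [-0.837  0.056]
scene (51, -60, 61) [-0.7749  0.0272]
scene (101, 22, 12) [0.8482 0.1997]
scene (101, -144, 12) [-1.1671  0.5675]
scene (-38, -142, 30) [-0.4827 -0.3989]
scene (-21.5, -21.5, 68) [0.0778 0.264 ]
scene (-21.5, 21.5, 68) [ 0.177 -0.947]
scene (21.5, 21.5, 68) [0.2359 0.42  ]
scene (21.5, -21.5, 68) [-0.1454  0.6209]
scene (10, 74, 34) [ 0.4491 -0.698 ]
scene (-10, 74, 34) [ 0.2581 -0.0654]
side (136, -60, 93) [ 0.1138 -0.142 ]
side (51, -60, 61) [-0.1034  0.5879]
side (-21.5, 21.5, 68) [-0.5285 -0.809 ]
side (21.5, 21.5, 68) [-0.5994 -1.3409]
side (21.5, -21.5, 68) [0.4836 0.7568]
side (-21.5, -21.5, 68) [0.1926 0.8767]
side (101, 22, 12) [-0.1466 -1.9231]
side (101, -144, 12) [0.8573 0.4319]
side (-10, 74, 34) [-0.2665 -0.595 ]
side (10, 74, 34) [-0.4146 -1.3799]
feeder [ 0.4769 -0.0879 -0.3456] -19.803184495177675
knob [[ 0.5845 -0.1904  0.073 ]]
pivot [[ 0.5045 -0.1616  0.049 ]]
outlet [[ 0.4938 -0.0409  0.03  ]]
knob at stop [[ 0.5024 -0.2466  0.073 ]]
block scene [0.6004 0.2217 0.02  ] [[0.5526386916192799, 0.20807355833743446], [0.5845945580988317, 0.2674848098837389], [0.6475071064442414, 0.23497794026505714], [0.6170540502784385, 0.1761825546800161]] [0.0675 0.0708 0.0662]
block side [0.5981 0.2203 0.02  ] [[0.5832038810409309, 0.26689504373330464], [0.6435175711894939, 0.2362999044677203], [0.6137942153181262, 0.17440157395138878], [0.5519075813873164, 0.2034496231058529]] [0.0676 0.0687 0.0684]
jar [0.7157 0.0527 0.06  ]
drv [0.4116 0.0642 0.01  ]
drv [0.5194 0.0945 0.005 ]
sold [0.455  0.2638 0.025 ]
tip [-1.0731  0.0798  0.    ]
[0.7155 0.0502 0.06  ]
[[-0.9728  0.2317 -0.0002]
 [ 0.2317  0.9728 -0.0014]
 [-0.0001 -0.0014 -1.    ]]
```

Emit:
{"fn": "move_arm", "kwargs": {
  "rows": [-36.9, -27.8, 0, 96.4, -36.9, -27.8, 0, 96.4, -36.9, -27.8, 0, 96.4, -36.9, -27.8, 0, 96.4, -36.9, -27.8, 0, 96.4, -36.9, -27.8, 0, 96.4, -36.9, -27.8, 0, 96.4, -36.9, -27.8, 0, 96.4, -61.3, -72.4, 0, 96.4, -61.3, -72.4, 0, 96.4],
  "fingers": 1
}}

```text
clock: 1.4
tcp_pos: [0.4841, 0.1787, 0.2452]
orientation: [2.571, 1.805, -0.0]
contact_force: [1.2, 0.1, 0.5]
grip_width: 0.0855
gripper_force: 0.0
```

```bash
cat >> h.py <<'E'
def rel(target,yaw=None):
    "shift in tool axes (cm) and twist (deg) to a world point; yaw = wanted angle of tool y axis (deg)"
    o=r.get_obs();M=R.from_rotvec(o["orientation"]).as_matrix()
    s=M.T@(np.array(target)-o["tcp_pos"])*100;y=np.degrees(np.arctan2(M[1,1],M[0,1]))
    t=None if yaw is None else (y-yaw+180)%360-180
    print("t%.2f"%o["clock"],"tcp",o["tcp_pos"].round(4),"yaw %.1f"%y,"tilt",M[:2,2].round(4),"move",s.round(2),t,"F",o["contact_force"].round(1),"w",o["grip_width"].round(4),"tips",r.tips_ahead,"j",o["joints"].round(2))
E
python3 -c "
from h import *
rel((.5845,-.1904,.16),-19.8)"
```

```text
Traceback (most recent call last):
  File "h.py", line 26, in rel
    print("t%.2f"%o["clock"],"tcp",o["tcp_pos"].round(4),"yaw %.1f"%y,"tilt",M[:2,2].round(4),"move",s.round(2),t,"F",o["contact_force"].round(1),"w",o["grip_width"].round(4),"tips",r.tips_ahead,"j",o["joints"].round(2))
                                                                                                                                                      ^^^^^^^^^^^^^^^^^^^^^
AttributeError: 'float' object has no attribute 'round'
```

```bash
sed -i 's/o\["grip_width"\].round(4)/round(o["grip_width"],4)/' h.py; python3 -c "
from h import *
rel((.5845,-.1904,.16),-19.8)"
```

```text
t1.40 tcp [0.4841 0.1787 0.2452] yaw -19.8 tilt [ 0.0001 -0.0003] move [-31.31  21.97   8.53] -0.04553170656356542 F [1.2 0.1 0.5] w 0.0855 tips 0.014 j [-0.95  0.23  0.56  1.96 -0.15  0.99 -0.67]
```

Emit:
{"fn": "move_arm", "kwargs": {
  "rows": [-31.3, 22, 0, 0, -31.3, 22, 0, 0, -31.3, 22, 0, 0, -31.3, 22, 0, 0, -31.3, 22, 0, 0, -31.3, 22, 0, 0, -31.3, 22, 0, 0, -31.3, 22, 6, 0, -31.3, 22, 6, 0, -31.3, 22, 6, 0]
}}

```text
clock: 2.65
tcp_pos: [0.5854, -0.1884, 0.1866]
orientation: [2.569, 1.807, 0.001]
contact_force: [0.5, 0.3, 0.8]
grip_width: 0.0852
gripper_force: 0.0
```

```bash
python3 -c "
from h import *
rel((.5845,-.1904,.078),-19.8)
import cv2
cv2.imwrite('pics/w1.png',r.grab_frame('wrist'))"
```

```text
t2.65 tcp [ 0.5854 -0.1884  0.1866] yaw -19.7 tilt [ 0.0006 -0.0001] move [-0.22 -0.02 10.86] 0.05616576724659694 F [0.5 0.3 0.8] w 0.0852 tips 0.014 j [-0.25  0.5   0.63  1.79 -0.36  0.96  0.18]
```

View pics/w1.png

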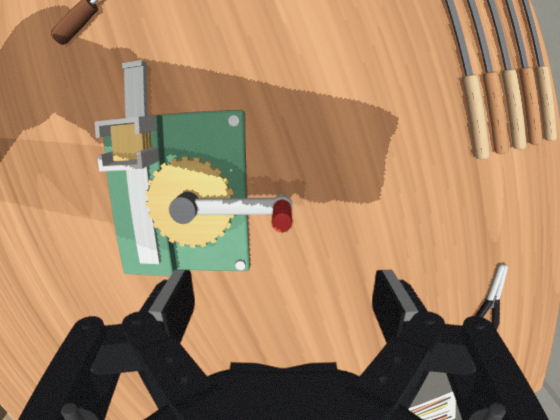

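The wrist view shows the knob (282,215) centred between the fingers, with the lever lying along the closing line. I'll descend and grip.

Emit:
{"fn": "move_arm", "kwargs": {
  "rows": [0, 0, 5, 0, 0, 0, 9, 0, -0.2, 0, 10.8, 0, -0.2, 0, 10.8, 0, -0.2, 0, 10.8, 0]
}}

```text
clock: 3.32
tcp_pos: [0.5855, -0.1913, 0.0793]
orientation: [2.568, 1.805, 0.003]
contact_force: [0.0, -0.4, 0.1]
grip_width: 0.0853
gripper_force: 0.0
```

Emit:
{"fn": "move_arm", "kwargs": {
  "rows": [0, 0, 0, 0, 0, 0, 0, 0, 0, 0, 0, 0, 0, 0, 0, 0, 0, 0, 0, 0, 0, 0, 0, 0],
  "fingers": 0,
  "newtons": 40
}}

```text
clock: 4.08
tcp_pos: [0.5837, -0.1906, 0.0775]
orientation: [-2.569, -1.806, 0.001]
contact_force: [-3.4, 2.4, 5.5]
grip_width: 0.0149
gripper_force: 39.0
```

```bash
python3 - <<'E'
from h import *
rel((.5845,-.1904,.078),-19.8)
# arc in tool axes now: lever along +-ty; pivot 85 mm toward -ty; clockwise => tangent -feeder y = -tx
for i in range(1,11):
    th=np.radians(7.6*i); print(i,round(-8.5*np.sin(th),1),round(8.5*(np.cos(th)-1),1),7.6*i)
E
```

```text
t4.08 tcp [ 0.5837 -0.1906  0.0775] yaw -19.8 tilt [-0.0009  0.0007] move [ 0.04  0.07 -0.05] 0.0016074803974106544 F [-3.4  2.4  5.5] w 0.0149 tips 0.014 j [-0.18  0.64  0.54  1.86 -0.46  0.77  0.27]
1 -1.1 -0.1 7.6
2 -2.2 -0.3 15.2
3 -3.3 -0.7 22.799999999999997
4 -4.3 -1.2 30.4
5 -5.2 -1.8 38.0
6 -6.1 -2.6 45.599999999999994
7 -6.8 -3.4 53.199999999999996
8 -7.4 -4.4 60.8
9 -7.9 -5.4 68.39999999999999
10 -8.2 -6.4 76.0
```

Emit:
{"fn": "move_arm", "kwargs": {
  "rows": [-1.1, -0.1, 0, 7.6, -2.2, -0.3, 0, 15.2, -3.3, -0.7, 0, 22.8, -4.3, -1.2, 0, 30.4, -5.2, -1.8, 0, 38, -6.1, -2.6, 0, 45.6, -6.8, -3.4, 0, 53.2, -7.4, -4.4, 0, 60.8, -7.9, -5.4, 0, 68.4, -8.1, -5.8, 0, 71.6]
}}

```text
clock: 5.32
tcp_pos: [0.5034, -0.2463, 0.0775]
orientation: [-3.14, 0.039, -0.003]
contact_force: [2.2, 4.5, 2.6]
grip_width: 0.0146
gripper_force: 39.1
```

Emit:
{"fn": "move_arm", "kwargs": {
  "rows": [0, 0, 0, 0, 0, 0, 0, 0]
}}

```text
clock: 5.58
tcp_pos: [0.5035, -0.2463, 0.0775]
orientation: [-3.14, 0.033, -0.002]
contact_force: [2.7, 5.3, 4.8]
grip_width: 0.0145
gripper_force: 39.3
```

```bash
python3 - <<'E'
from h import *
rel((.5024,-.2466,.078),-91.4)
q=np.load("feeder.npy");o=r.get_obs()["tcp_pos"]-place(q,[.051,-.06,0])[0]
print("lever est",np.radians(-19.8)-np.arctan2(o[1],o[0]),np.hypot(*o[:2]))
E
```

```text
t5.58 tcp [ 0.5035 -0.2463  0.0775] yaw -91.2 tilt [0.0012 0.0011] move [-0.11  0.03 -0.05] 0.1806438103804453 F [2.7 5.3 4.8] w 0.0145 tips 0.014 j [-0.28  0.69  0.86  2.   -0.74  0.8  -0.57]
lever est 1.237182156256836 0.08468157310979704
```

Emit:
{"fn": "move_arm", "kwargs": {
  "rows": [-0.2, 0, 0, 0, -0.4, 0, 0, 0, -0.4, 0, 0, 0, -0.4, 0, 0, 0]
}}

```text
clock: 6.08
tcp_pos: [0.501, -0.2463, 0.0776]
orientation: [-3.141, 0.034, -0.006]
contact_force: [7.1, 4.4, 0.5]
grip_width: 0.0147
gripper_force: 39.0
```

Emit:
{"fn": "move_arm", "kwargs": {
  "rows": [-0.3, 0, 0, 0, -0.5, 0, 0, 0, -0.5, 0, 0, 0, -0.5, 0, 0, 0]
}}

```text
clock: 6.58
tcp_pos: [0.5001, -0.2462, 0.0778]
orientation: [3.139, -0.031, 0.015]
contact_force: [18.5, 2.9, -9.9]
grip_width: 0.0147
gripper_force: 39.2
```

Emit:
{"fn": "move_arm", "kwargs": {
  "rows": [0.5, 0, 0, 0, 0.5, 0, 0, 0, 0.5, 0, 0, 0, 0.5, 0, 0, 0, 0.5, 0, -4, 0, 0.5, 0, -9, 0, 0.5, 0, -12, 0, 0.5, 0, -12, 0],
  "fingers": 0.8
}}

```text
clock: 7.58
tcp_pos: [0.499, -0.2481, 0.1992]
orientation: [3.14, -0.039, 0.006]
contact_force: [-0.2, 1.2, 0.8]
grip_width: 0.068
gripper_force: 0.0
```

```bash
python3 - <<'E'
from h import *
import cv2
rel((.4938,-.0409,.15),-19.8)
a=r.grab_frame("scene");b=r.grab_frame("side")
z=lambda im,x,y:cv2.resize(im[y:y+150,x:x+100],None,fx=4,fy=4,interpolation=cv2.INTER_CUBIC)
cv2.imwrite("pics/m3.png",np.hstack([z(a,150,160),z(b,240,240)]))
E
```

```text
t7.58 tcp [ 0.499  -0.2481  0.1992] yaw -91.4 tilt [ 0.0038 -0.001 ] move [ -1.05 -20.7    4.9 ] -71.61115199017819 F [-0.2  1.2  0.8] w 0.068 tips 0.014 j [-0.42  0.53  1.06  1.94 -0.56  1.   -0.7 ]
```

View pics/m3.png

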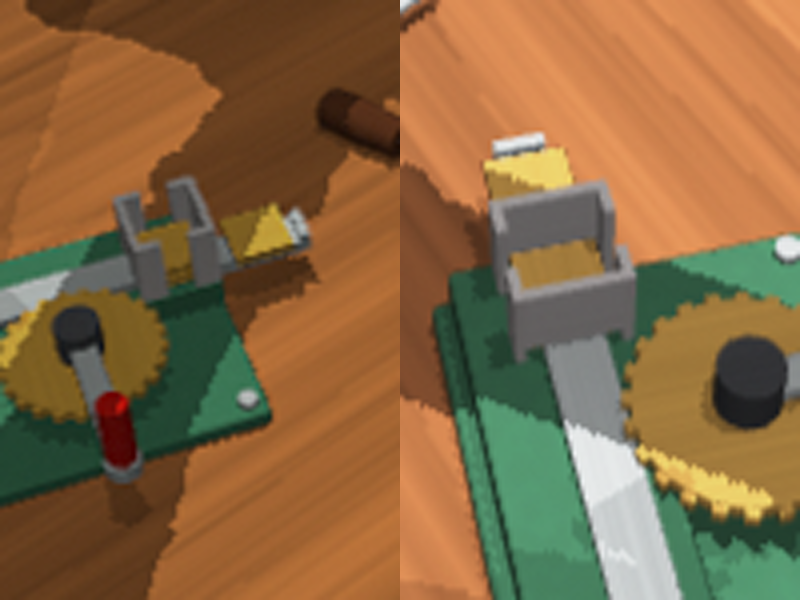

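The blank lies on the tongue, centred against the lip (scene crop (255,235)). The lever is home and the remaining blanks are still in the magazine.

Emit:
{"fn": "move_arm", "kwargs": {
  "rows": [-1, -20.7, 0, -71.6, -1, -20.7, 0, -71.6, -1, -20.7, 0, -71.6, -1, -20.7, 0, -71.6, -1, -20.7, 0, -71.6, -1, -20.7, 0, -71.6, -1, -20.7, 0, -71.6, -1, -20.7, 4.9, -71.6, -1, -20.7, 4.9, -71.6, -1, -20.7, 4.9, -71.6]
}}

```text
clock: 8.93
tcp_pos: [0.4931, -0.0405, 0.1486]
orientation: [-2.571, -1.805, 0.002]
contact_force: [0.1, -0.4, 0.2]
grip_width: 0.0683
gripper_force: 0.0
```

```bash
python3 - <<'E'
from h import *
import cv2
p=r.camera_params("wrist");T=p["world_from_camera"]
rel((.4938,-.0409,.042),-19.8)
im=r.grab_frame("wrist")
q=np.load("feeder.npy")
for x,y in((-16,34),(16,34),(16,66),(-16,66)):
    c=T[:3,:3].T@(place(q,[x/1e3,y/1e3,.037])[0]-T[:3,3]);th=np.arctan2(np.hypot(c[0],c[1]),c[2]);ph=np.arctan2(c[1],c[0])
    u=p["fx"]*th*np.cos(ph)+p["cx"];v=p["fx"]*th*np.sin(ph)+p["cy"];print(u,v);cv2.circle(im,(int(round(u)),int(round(v))),1,(255,0,255),-1)
cv2.imwrite("pics/w2.png",cv2.resize(im[20:370,90:490],None,fx=1.7,fy=1.7,interpolation=cv2.INTER_CUBIC))
E
```

```text
t8.93 tcp [ 0.4931 -0.0405  0.1486] yaw -19.8 tilt [-0.001  -0.0006] move [-0.    0.09 10.66] -0.04582384145737706 F [ 0.1 -0.4  0.2] w 0.0683 tips 0.014 j [-0.66  0.39  0.77  2.11 -0.38  0.78 -0.  ]
264.58231160854007 233.10785433553175
304.8936076308708 233.05042605022803
305.73431617159855 194.00402569112072
263.81249058487475 194.04127181861463
```

View pics/w2.png

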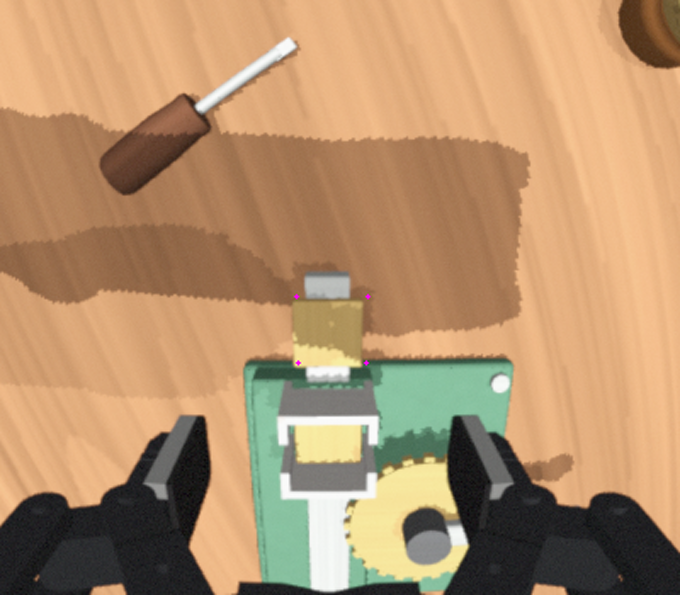

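The wrist view shows the blank within 2 mm of the prediction and clear of the fingers. I'll descend and grip.

Emit:
{"fn": "move_arm", "kwargs": {
  "rows": [-0.1, 0, 5, 0, -0.1, 0, 9, 0, -0.1, 0, 10.7, 0, -0.1, 0, 10.7, 0, -0.1, 0, 10.7, 0, -0.1, 0, 10.7, 0]
}}

```text
clock: 9.72
tcp_pos: [0.4939, -0.0409, 0.0426]
orientation: [2.569, 1.806, 0.003]
contact_force: [0.4, 1.0, 0.4]
grip_width: 0.0681
gripper_force: 0.0
```

Emit:
{"fn": "move_arm", "kwargs": {
  "rows": [0, 0, 0, 0, 0, 0, 0, 0, 0, 0, 0, 0, 0, 0, 0, 0, 0, 0, 0, 0],
  "fingers": 0,
  "newtons": 30
}}

```text
clock: 10.35
tcp_pos: [0.4931, -0.0409, 0.0417]
orientation: [-2.57, -1.806, -0.001]
contact_force: [-0.3, 0.8, 6.7]
grip_width: 0.031
gripper_force: 29.7
```

```bash
python3 - <<'E'
from h import *
import cv2
rel((.4938,-.0409,.042),-19.8)
im=r.grab_frame("side");cv2.imwrite("pics/s4.png",cv2.resize(im[220:340,190:340],None,fx=5,fy=5,interpolation=cv2.INTER_CUBIC))
E
```

```text
t10.35 tcp [ 0.4931 -0.0409  0.0417] yaw -19.8 tilt [0.0004 0.0005] move [ 0.02  0.06 -0.03] -0.002319303524075167 F [-0.3  0.8  6.7] w 0.031 tips 0.014 j [-0.5   0.57  0.58  2.16 -0.58  0.57  0.17]
```

View pics/s4.png

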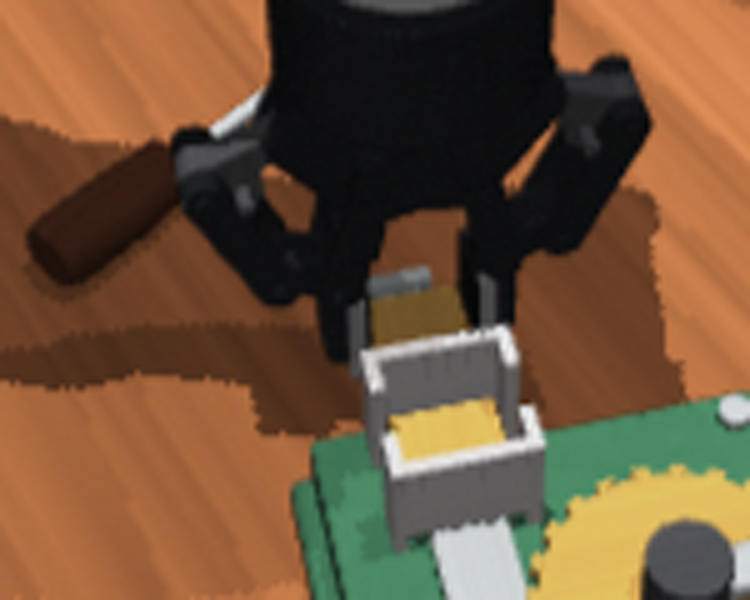

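Gripped at 31 mm width. Now lift and carry it to the block.

Emit:
{"fn": "move_arm", "kwargs": {
  "rows": [0, 0, -2, 0, 0, 0, -5, 0, 0, 0, -9, 0, 3, 0.1, -11, 0, 8, 0.3, -11, 3, 13, 0.5, -11, 6, 18, 0.7, -11, 8.5, 23, 0.9, -11, 8.5, 27, 1.1, -11, 8.5, 28.2, 1.1, -11, 8.5]
}}

```text
clock: 11.65
tcp_pos: [0.5988, 0.2241, 0.1507]
orientation: [-2.693, -1.617, 0.0]
contact_force: [-0.4, -0.5, -1.2]
grip_width: 0.0313
gripper_force: 30.3
```

Emit:
{"fn": "move_arm", "kwargs": {
  "rows": [0, 0, 0, 0, 0, 0, 2, 0, 0, 0, 4, 0]
}}

```text
clock: 12.02
tcp_pos: [0.5981, 0.219, 0.1098]
orientation: [-2.699, -1.608, 0.001]
contact_force: [-0.9, 0.6, -1.0]
grip_width: 0.031
gripper_force: 30.4
```

```bash
python3 - <<'E'
from h import *
import cv2
rel((.5993,.221,.033),-28.3)
a=r.grab_frame("scene");b=r.grab_frame("side")
z=lambda im,x,y:cv2.resize(im[y:y+120,x:x+80],None,fx=5,fy=5,interpolation=cv2.INTER_CUBIC)
cv2.imwrite("pics/m5.png",np.hstack([z(a,295,105),z(b,210,90)]))
E
```

```text
t12.03 tcp [0.5981 0.219  0.1098] yaw -28.4 tilt [-0.0009 -0.0004] move [0.24 0.01 7.68] -0.12094795896726396 F [-0.9  0.6 -1. ] w 0.031 tips 0.014 j [-0.94  0.67  0.71  1.79 -0.55  0.88 -0.47]
```

View pics/m5.png

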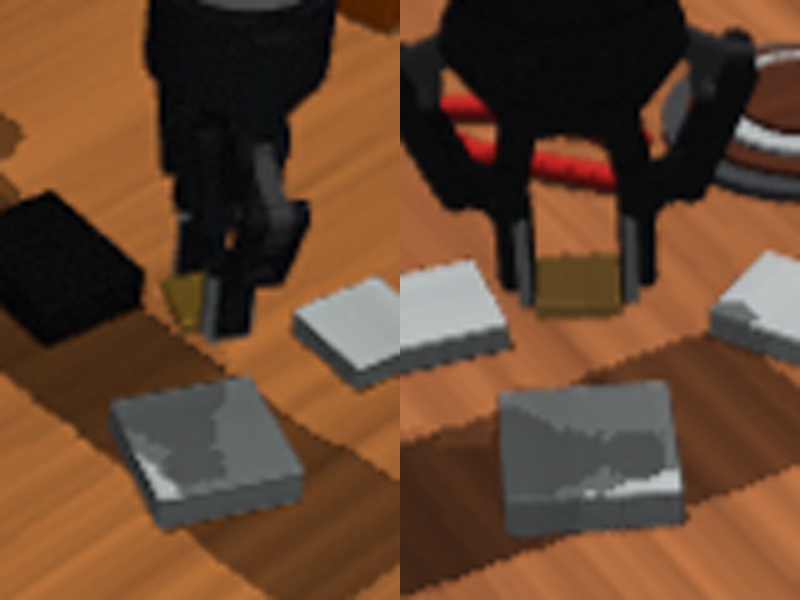

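The blank is held level, with the fingertips about level with its underside (side crop (578,312)). I'll check its position over the block numerically.

```bash
python3 - <<'E'
from h import *
o=r.get_obs();M=R.from_rotvec(o["orientation"]).as_matrix()
for z in(.096,.098,.1): 
  w=back("side",245.7,152.6,z);print(w, (M.T@(w-o["tcp_pos"]))*1000)
# predicted pixels of blank at TCP in scene: top corners
for s in((-16,-16),(16,-16),(16,16),(-16,16)):
  print(s,proj("scene",o["tcp_pos"]+M@np.array([*s,5])/1e3)[0].round(1),proj("side",o["tcp_pos"]+M@np.array([*s,12])/1e3)[0].round(1))
E
```

```text
[0.58880021 0.20340759 0.096     ] [-17.44551249   0.80924806  12.05302901]
[0.587525   0.20094876 0.098     ] [-20.22380798   0.84864058  10.06518223]
[0.58624979 0.19848993 0.1       ] [-23.00210346   0.88803309   8.07733545]
(-16, -16) [327.5 160.7] [236.5 152.5]
(16, -16) [341.4 158.5] [236.4 142.5]
(16, 16) [346.1 167.6] [253.4 141.9]
(-16, 16) [332.  169.8] [253.9 151.8]
```

Emit:
{"fn": "move_arm", "kwargs": {
  "rows": [0.5, 0, 2, 0, 0.5, 0, 4, 0, 0.5, 0, 5.5, 0, 0.5, 0, 6.5, 0, 0.5, 0, 7.2, 0, 0.5, 0, 7.4, 0, 0.5, 0, 7.5, 0, 0.5, 0, 7.5, 0]
}}

```text
clock: 13.12
tcp_pos: [0.6014, 0.2251, 0.0367]
orientation: [2.697, 1.611, 0.001]
contact_force: [-0.5, 0.3, 0.1]
grip_width: 0.0312
gripper_force: 30.3
```

Emit:
{"fn": "move_arm", "kwargs": {
  "rows": [0, 0, 0.1, 0, 0, 0, 0.2, 0, 0, 0, 0.2, 0, 0, 0, 0.2, 0]
}}

```text
clock: 13.62
tcp_pos: [0.6011, 0.225, 0.0343]
orientation: [-2.697, -1.611, 0.0]
contact_force: [-0.2, 0.1, -1.1]
grip_width: 0.0308
gripper_force: 30.3
```

Emit:
{"fn": "move_arm", "kwargs": {
  "rows": [-0.15, 0, 0.1, 0, -0.15, 0, 0.2, 0, -0.15, 0, 0.3, 0, -0.15, 0, 0.3, 0, -0.15, 0, 0.3, 0]
}}

```text
clock: 14.25
tcp_pos: [0.6009, 0.2243, 0.0336]
orientation: [-2.695, -1.61, -0.003]
contact_force: [-5.8, 0.5, 19.3]
grip_width: 0.0308
gripper_force: 41.0
```

Contact with the block. I'll ease off slightly and release gently.

Emit:
{"fn": "move_arm", "kwargs": {
  "rows": [0, 0, -0.2, 0, 0, 0, -0.2, 0]
}}

```text
clock: 14.5
tcp_pos: [0.6006, 0.2237, 0.0337]
orientation: [-2.697, -1.611, -0.001]
contact_force: [-1.4, 0.8, 5.5]
grip_width: 0.0307
gripper_force: 33.9
```

Emit:
{"fn": "move_arm", "kwargs": {
  "rows": [0, 0, 0, 0, 0, 0, 0, 0, 0, 0, 0, 0, 0, 0, 0, 0, 0, 0, -1, 0, 0, 0, -3, 0, 0, 0, -6, 0, 0, 0, -10, 0, 0, 0, -14, 0, 0, 0, -14, 0],
  "fingers": 0.65
}}

```text
clock: 15.75
tcp_pos: [0.6029, 0.2239, 0.1783]
orientation: [2.697, 1.61, 0.012]
contact_force: [-0.0, 0.2, 0.6]
grip_width: 0.0557
gripper_force: 0.0
```

```bash
python3 - <<'E'
from h import *
import cv2
rel((.5993,.221,.17),-28.3)
a=r.grab_frame("scene");b=r.grab_frame("side")
z=lambda im,x,y:cv2.resize(im[y:y+60,x:x+80],None,fx=5,fy=5,interpolation=cv2.INTER_CUBIC)
y=lambda im,x,y:cv2.resize(im[y:y+60,x:x+80],None,fx=5,fy=5,interpolation=cv2.INTER_CUBIC)
cv2.imwrite("pics/m6.png",np.vstack([np.hstack([z(a,295,160),z(b,210,150)]),np.hstack([z(a,155,200),z(b,245,270)])]))
E
```

```text
t15.75 tcp [0.6029 0.2239 0.1783] yaw -28.3 tilt [0.0069 0.0034] move [-0.43 -0.18  0.82] -0.030892259845785475 F [-0.   0.2  0.6] w 0.0557 tips 0.014 j [-0.98  0.6   0.77  1.74 -0.49  0.99 -0.52]
```

View pics/m6.png

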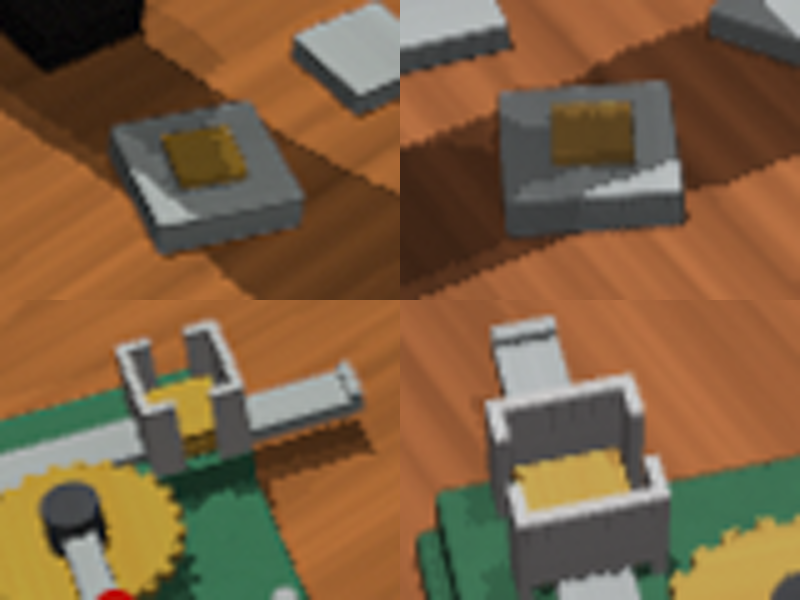

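The blank lies flat on the block, the lever is home and the other blanks remain in the magazine. I'll check the centring numerically and hand in if it holds.

```bash
python3 - <<'E'
from h import *
x=np.array([.474,.88])
A=back("side",248.4,182.8,.02)[:2]+.016*x; B=back("scene",335.8,191,.027)[:2]
ea,eb=A-[.5981,.2203],B-[.6004,.2217];print(ea,eb)
if max(np.linalg.norm(ea),np.linalg.norm(eb))<.009: print(r.hand_in())
E
```

```text
[0.00175553 0.00061639] [ 0.00081647 -0.00242307]
the job is handed in; nothing more can be done
None
```

The job is handed in: one blank was fed and now lies flat on the largest bench block, about 2–3 mm off centre by my last camera measurement. The lever is home and the other two blanks are still in the magazine.

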